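Uncover the index plunger and hold it out

TASK

I want to turn the table of the indexing fixture: lift the pipe sleeve that guards its pull knob straight up and off, carry it over and stand it upright on the flat steel plate (set it down, do not drop it), and let go of it. Then grip the knob, pull the sprung plunger all the way up and finish while still holding it there with its pin out of the hole. Leave the tape measure, the round tin and the small plastic box alone.

Things in the scene. Friction and masses are not known exactly. Their poses are not given: they have to be found in the camera images.
- knob (a point): centre of the neck of the steel pull knob, 90 mm above the bench when the plunger is down; rises with it. Mushroom shape, round about a vertical axis: neck 23 mm in diameter from 14 mm below to 11 mm above this point, then widening to a head 29 mm in diameter whose top is 26 mm above it. Below the neck is a fixed barrel 18 mm in diameter that rises 16 mm from the fixture's bracket.
- plunger (a joint): height of the sprung plunger, m: 0 = pin down in its hole, 0.022 = fully up against its stop. The 10 mm pin leaves the hole in the table at 0.012. The pull needed is about 7 N at 0 and 15 N at the stop; let go, it springs back down.
- bracket_top (a point): on the flat top of the bracket of the bolted-down indexing fixture, on the plunger's axis, 58 mm above the bench; x axis from turntable to post. The bracket is 56 mm wide in y and reaches 28 mm to -x and 48 mm to +x; only barrel and knob are higher. The grey base plate (10 mm thick) reaches 125 mm to -x, 65 mm to +x and 70 mm to each side in y.
- sleeve_centre (a point): centre of the sleeve, a loose sawn steel ring of pipe, 48 mm outside diameter, about 37 mm clear inside, 52 mm tall, 0.2 to 0.5 kg, axis z. At the start it stands upright on the fixture's bracket round barrel and knob, up to 2 mm off their axis; the knob's head sticks out 6 mm above it, so it has to rise 60 mm to clear the knob.
- steel_plate: flat sheared steel plate 110 x 215 x 6 mm lying loose on the bench, about 1 kg; origin at the centre of its underside, x along the 110 mm width, y along the 215 mm length
- tape: tape measure standing on its base, 32 x 82 x 66 mm, origin under its centre; bystander
- tin: round lidded tin, 72 mm across, 49 mm tall, origin under its centre; bystander
- tip_box: small lidded plastic box, 46 x 76 x 27 mm, origin under its centre; bystander
- table_centre (a point): centre of the top of the fixture's round steel turntable, 130 mm across, 30 mm above the bench (its hub rises 13 mm more), 55 mm to -x of the plunger's axis
Things that resemble listed ones, but are neither listed nor needed, are in the scene too. Leave any brown look-alike of the part that bears sleeve_centre alone.

How it is judged:
By the outcome, as a careful person would: the job done as asked, in the order asked, and still so for the second after the job is handed in, while the arm keeps its last pose, push and grip.
It also fails if it takes over 61 s, if anything falls off the work surface, if the arm or the gripper's body presses on something with over 40 N, if the wrist force passes 120 N, or if a joint passes its speed limit or range.

ROBOT

A 6-joint arm with a two-finger parallel gripper is mounted at the origin on the work surface; the furniture and walls round the work are solid. World frame = base frame: x ahead of the robot, y to its left, z up, the work surface at z = 0. Lengths are in mm, angles in rad, forces in N, time in s.
With the tool pointing down it reaches from about 350 to 1000 mm from the base axis. Payload 7.1 kg.
Tool frame: the origin (TCP) lies at the very end of the fingers, on their centre line; the grasp point (between the pads) lies 19 mm behind it (manip.hold_point_z is the distance from the TCP to the grasp point, in mm); z points along the fingers, y is the direction in which the jaws open and shut (so a half turn about z gives the same grasp; the last joint's range is limited). The gripper opens to 85 mm and grips with 20 to 120 N. Pads are 22 mm wide; open, the fingers measure 114 mm over their backs; the gripper's body (76 mm by 85 mm) begins 54 mm behind the grasp point. The pads swing forward as they close: fully open they stand 13 mm farther back than shut.
Start: joints at [-1.286, 0.423, 1.63, -0, 1.089, -0.019], TCP at [186.986, -596.357, 231.319] pointing down, gripper open.
Joint ranges: [-3, 3], [-0.9, 2.11], [0.09, 2.58], [-1.31, 4.45], [0.11, 2.69], [-2.54, 2.54]. Speed limits (rad/s): [2.39, 2.39, 3.01, 3.14, 3.14, 3.14].

INTERFACE

Orientations are given as a rotation vector (axis times angle).
In Python, from rig import manip gives the robot as it stands.
- The arm moves only by the tool carry_out, never from a script. Its argument "plan" is a list that holds one entry, the list of rows, each a list of 4 numbers: the shift along the tool's x, y, z as a fraction of full scale, then the turn about the tool's z as a fraction of full scale. In form: [[[dx, dy, dz, roll], ...]]. A call has exactly 5 rows; each row is the pose to reach, as a shift and turn from the pose commanded when the call began, along the tool's axes at that moment; what a row does not reach only later rows make up. Full scale, the value 1, is 0.15 m for a shift and 90 degrees for a turn. A row lasts 1/12 s, in which the tool goes at most 41.7 mm and 7.16 degrees, less where a joint would pass 70% of its speed; a pose out of reach is approached as far as the arm can. A call with a number of a shift or a turn outside -1 to 1 is refused whole. A call with a gripper value outside its range is refused whole. "fingers" is the closure, from -1 (fully open) to 1 (shut), so that 0 is half open, set as the call begins (left out, the last holds). The fingers move at their own pace and stop on an object; the grip force is fixed at half the most. Time passes only in rows, so rows that repeat a pose let the fingers close, or fill a call up. It gives the time, the measured TCP pose, the force and the opening at its end, in the units of the state.
- manip.get_obs(): the state, without advancing time (a new reading comes with each control period).
- manip.grab_frame(name): name is "side" or "top"; returns a dict with "img" (480x640x3 uint8, red, green, blue), "camera_matrix" (3x3 intrinsics, pixels), "k1" (the pictures are not rectified: a ray, as slopes to the right and down, at radius r is drawn at 1 + k1 r^2 times it, then the intrinsics apply), "cam_to_world" (4x4, takes a point from camera to world coordinates). Camera axes: x right, y down, z forward; pixel columns grow to the right and rows downward; lengths in mm; the calibration is good to about 2 mm. A picture is of the moment at which its call begins. There is no depth.
- manip.close_job(): hands the job in, once; it reports no verdict.
The state is a dict: "time": time; "qpos": joint angles; "dq": joint speeds; "joint_torque": joint torques, N m; "eef_pos": TCP position; "eef_rot": TCP orientation; "wrist_force": force on the tool from outside, world axes, zero at the start; "ft_torque": the same for the moment, N m; "grip_width": finger opening in mm.
Only numpy, scipy, OpenCV 4.12 (cv2) and the standard library are available. Lean on these libraries where they do the work, as an engineer would, in place of code of your own. Each camera call takes 0.05 s, during which the arm holds its last target.

## Working session

There is one attempt and no reset: what is moved stays moved. The work goes in short steps, Python scripts to look and compute and a tool call to move; the robot and the scene stay as the last step left them, time stands still between calls to the robot, and variables do not carry over. Pictures are saved under pics/ and viewed, and the job is handed in when it is done.

Besides the shell and the picture viewer there is one more tool, called after "Request:" by a JSON object that holds its "name" and its "arguments", one argument or row to a line. carry_out: Moves the arm, as the interface text tells. Its arguments: {"type":"object","properties":{"plan":{"type":"array"},"fingers":{"type":"number"}},"required":["plan"]}

```bash
mkdir -p pics; ls
cat > h.py <<'E'
import numpy as np, cv2
from rig import manip
def ray(f,u,v):
    K=f["camera_matrix"];k1=f["k1"]
    K=np.array(K,float)
    d=np.array([k1,0,0,0,0],float)
    p=cv2.undistortPoints(np.array([[[u,v]]],float),K,d,None,None).ravel() if True else 0
    T=np.array(f["cam_to_world"]); return T[:3,3],T[:3,:3]@np.array([p[0],p[1],1.])
def onz(f,u,v,z):
    o,d=ray(f,u,v); return o+d*(z-o[2])/d[2]
def proj(f,P):
    T=np.array(f["cam_to_world"]);R=T[:3,:3];t=T[:3,3]
    c=R.T@(np.array(P,float)-t); x,y=c[0]/c[2],c[1]/c[2]; s=1+f["k1"]*(x*x+y*y)
    K=np.array(f["camera_matrix"]); return K[0,0]*x*s+K[0,2],K[1,1]*y*s+K[1,2]
def grab(n,tag):
    import pickle
    f=manip.grab_frame(n); cv2.imwrite(f"pics/{tag}.png",f["img"][:,:,::-1]); pickle.dump(f,open(f"{tag}.pkl","wb")); return f
def load(tag):
    import pickle; return pickle.load(open(f"{tag}.pkl","rb"))
E
python3 - <<'E'
from h import *
for n in("top","side"):
    f=grab(n,n+"0"); print(n,f["camera_matrix"],f["k1"],np.round(f["cam_to_world"],3))
print(manip.get_obs(), manip.hold_point_z)
E
```

```text
pics
top [[484.78378741   0.         324.79816655]
 [  0.         484.78378741 233.76573239]
 [  0.           0.           1.        ]] -0.038124941658732044 [[ 1.400000e-02 -9.950000e-01  1.010000e-01  3.202700e+02]
 [-1.000000e+00 -1.300000e-02  6.000000e-03  9.916400e+01]
 [-5.000000e-03 -1.010000e-01 -9.950000e-01  1.332308e+03]
 [ 0.000000e+00  0.000000e+00  0.000000e+00  1.000000e+00]]
side [[499.10245903   0.         333.33450418]
 [  0.         499.10245903 240.04600551]
 [  0.           0.           1.        ]] 0.03536532522733228 [[-9.290000e-01 -1.700000e-01  3.290000e-01  3.373400e+01]
 [-3.700000e-01  3.740000e-01 -8.500000e-01  1.118092e+03]
 [ 2.200000e-02 -9.120000e-01 -4.110000e-01  5.948220e+02]
 [ 0.000000e+00  0.000000e+00  0.000000e+00  1.000000e+00]]
{'time': 0.1, 'qpos': array([-1.28596155e+00,  4.23776710e-01,  1.63061062e+00, -1.53259518e-05,
        1.08858973e+00, -1.89961973e-02]), 'dq': array([-0.00045255, -0.00191969, -0.00096895,  0.00046717,  0.00039983,
        0.0003511 ]), 'joint_torque': array([ 1.71220028e-03, -5.58422363e+01, -2.82444888e+01,  4.42428609e-05,
        2.93502664e-03, -2.72981403e-06]), 'eef_pos': array([ 186.87115201, -595.89503323,  230.61690858]), 'eef_rot': array([-3.10405467e+00, -4.75226645e-01,  3.09196438e-04]), 'wrist_force': array([ 0.10864238, -0.16412324,  0.31975184]), 'ft_torque': array([ 0.03222841,  0.04120418, -0.00737026]), 'grip_width': 85.26251971372314} 18.700000000000003
```

View pics/top0.png

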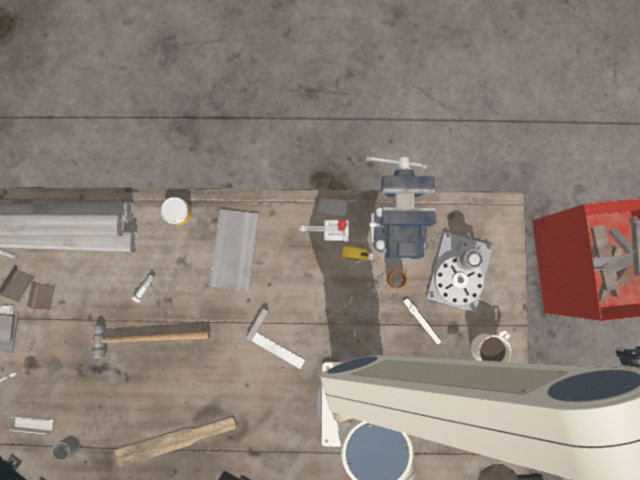

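View pics/side0.png

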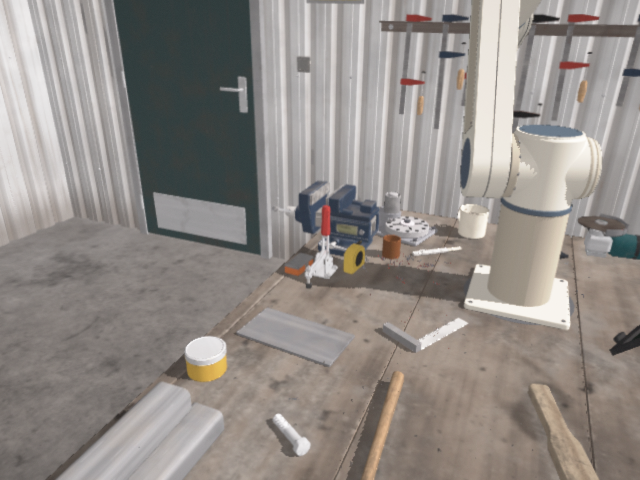

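The top view shows the fixture with its sleeve around (470,262), the steel plate around (234,249), the tin at (175,210) and the tape (yellow) at (356,253). The vise is close to the fixture at (405,230), and the brown look-alike is at (397,279). I'll zoom in next.

Run:
```python
from h import *
f=load("top0"); s=load("side0")
a=f["img"][170:320,340:540,::-1]; cv2.imwrite("pics/z1.png",cv2.resize(a,(800,600),interpolation=cv2.INTER_CUBIC))
a=s["img"][170:290,280:440,::-1]; cv2.imwrite("pics/z2.png",cv2.resize(a,(800,600),interpolation=cv2.INTER_CUBIC))
a=f["img"][190:310,150:310,::-1]; cv2.imwrite("pics/z3.png",cv2.resize(a,(800,600),interpolation=cv2.INTER_CUBIC))
```

```text
(no output)
```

View pics/z1.png

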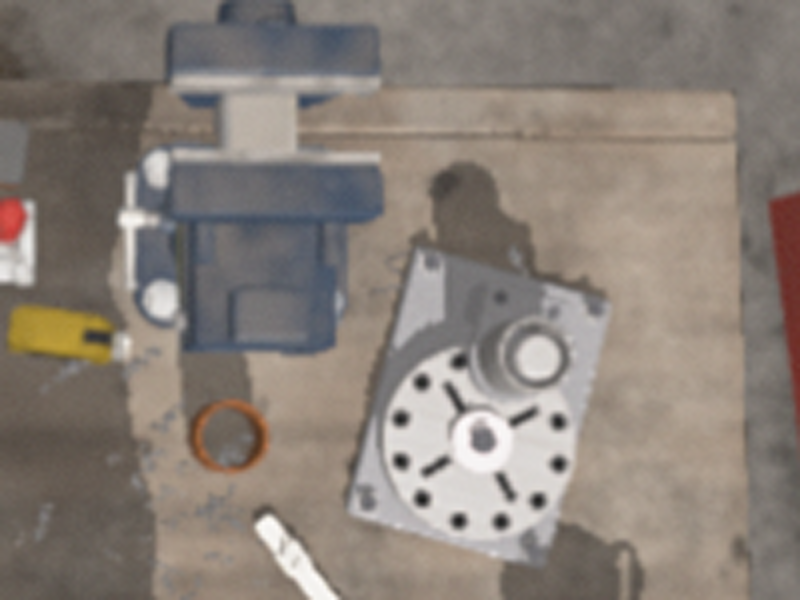

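View pics/z2.png

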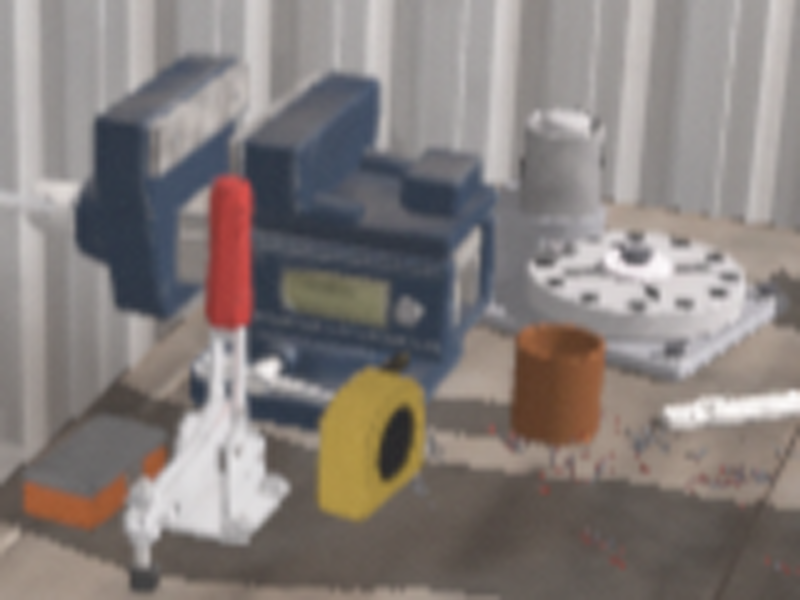

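View pics/z3.png

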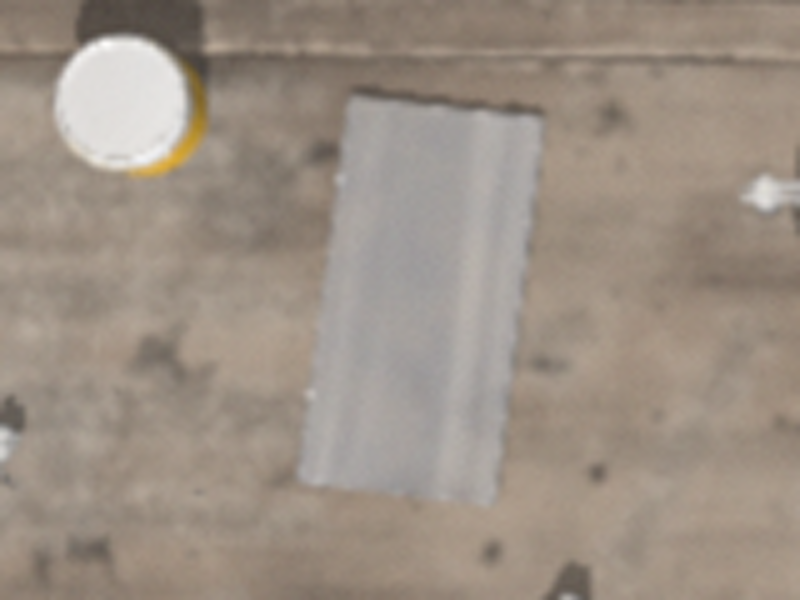

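```bash
cat > m.py <<'E'
from h import *
f=load("top0"); s=load("side0")
T=lambda u,v,z:onz(f,340+(u+.5)/4-.5,170+(v+.5)/4-.5,z)
S=lambda u,v,z:onz(s,280+(u+.5)/5-.5,170+(v+.5)/5-.5,z)
P=lambda u,v,z:onz(f,150+(u+.5)/5-.5,190+(v+.5)/5-.5,z)
g=cv2.cvtColor(f["img"],cv2.COLOR_RGB2GRAY)
big=cv2.resize(g[240:280,455:495],(800,800),interpolation=cv2.INTER_CUBIC)
cv2.imwrite("pics/z4.png",cv2.resize(big,(600,600)))
m=(big>190).astype(np.uint8)
n,l,st,c=cv2.connectedComponentsWithStats(m)
for i in range(1,n):
    if st[i,4]>3000: 
        u=455+(c[i,0]+.5)/20-.5; v=240+(c[i,1]+.5)/20-.5
        print("blob",u,v,st[i],onz(f,u,v,116).round(1))
print("knob top",T(538,358,116).round(1)); print("side knob",S(567,122,116).round(1))
print("hub",T(483,438,43).round(1))
C=[T(*c,10) for c in((418,250),(608,300),(545,560),(350,515))]
for a,b in zip(C,C[1:]+C[:1]): print(a.round(1),np.linalg.norm(b-a).round(1),np.degrees(np.arctan2((b-a)[1],(b-a)[0])).round(2))
C=[P(*c,6) for c in((348,95),(543,112),(495,502),(300,485))]
for a,b in zip(C,C[1:]+C[:1]): print(a.round(1),np.linalg.norm(b-a).round(1),np.degrees(np.arctan2((b-a)[1],(b-a)[0])).round(2))
print("plate",np.mean(C,0).round(1))
o1,d1=ray(f,474.1,259.2);o2,d2=ray(s,393.4,194.4)
A=np.array([d1,-d2]).T; t=np.linalg.lstsq(A,o2-o1,rcond=None)[0]; print("tri",(o1+t[0]*d1).round(1),(o2+t[1]*d2).round(1))
# vise corners, approx z
print("vise", [T(*c,z).round(0) for c,z in(((382,165),150),((382,215),150),((335,350),120),((345,310),20))])
print("tape",T(110,360,66).round(0),"brown",T(230,437,52).round(0),"mug",onz(f,492,347,90).round(0))
E
python3 m.py
```

```text
blob 474.0539499571605 259.09447450258625 [  291   288   199   203 31513] [ 384.2 -269.   116. ]
blob 468.25590319208175 273.34612694462436 [    0   459   578   341 87999] [ 348.3 -253.8  116. ]
knob top [ 384.2 -269.1  116. ]
side knob [ 378.6 -254.8  116. ]
hub [ 334.5 -253.7   43. ]
[ 462.9 -219.7   10. ] 134.5 -104.09
[ 430.1 -350.2   10. ] 183.0 165.37
[ 253. -304.   10.] 135.3 77.72
[ 281.8 -171.8   10. ] 187.3 -14.84
[520.7 401.6   6. ] 109.0 -94.31
[512.5 292.9   6. ] 215.7 174.58
[297.7 313.3   6. ] 107.3 85.95
[305.3 420.3   6. ] 216.2 -4.98
plate [409.1 357.    6. ]
tri [ 384.4 -271.2  108.9] [ 381.6 -272.   108.9]
vise [array([ 500., -164.,  150.]), array([ 469., -164.,  150.]), array([ 387., -140.,  120.]), array([ 420., -167.,   20.])]
tape [382.  -4.  66.] brown [333. -84.  52.] mug [ 164. -319.   90.]
```

View pics/z4.png

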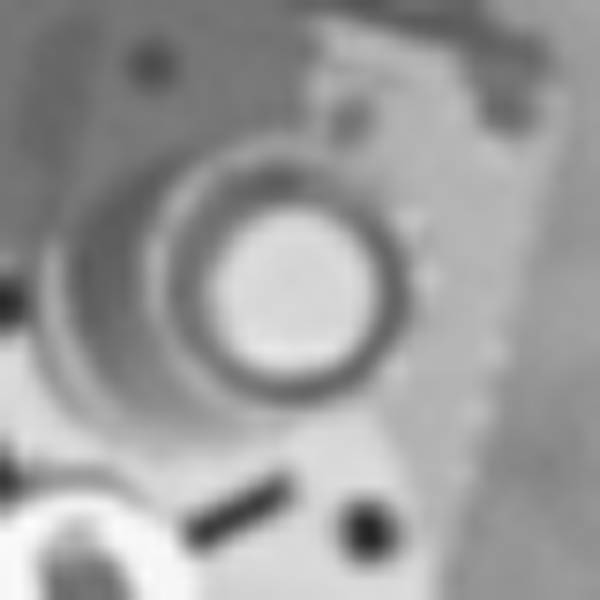

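```bash
cat > go.py <<'E'
import sys
from h import *
from scipy.spatial.transform import Rotation as Ro
o=manip.get_obs(); p=o["eef_pos"]; R=Ro.from_rotvec(o["eef_rot"]).as_matrix()
yaw=np.degrees(np.arctan2(R[1,1],R[0,1]))
print("t",o["time"].__round__(2),"p",p.round(1),"yaw(tool y)",yaw.round(2),"zaxis",R[:,2].round(4),"F",np.round(o["wrist_force"],1),"w",round(o["grip_width"],1),"q",o["qpos"].round(2))
if len(sys.argv)>3:
    t=np.array(list(map(float,sys.argv[1:4]))); print("frac",(R.T@(t-p)/150).round(4))
    if len(sys.argv)>4: print("roll",round(-(float(sys.argv[4])-yaw)/90,4))
E
python3 go.py 386 -268.5 260 -14.7
```

```text
t 0.1 p [ 186.9 -595.9  230.6] yaw(tool y) -72.59 zaxis [-4.0e-04  1.3e-03 -1.0e+00] F [ 0.1 -0.2  0.3] w 85.3 q [-1.29  0.42  1.63 -0.    1.09 -0.02]
frac [ 1.9197 -1.6858 -0.1935]
roll -0.6432
```

Two calls for the transit, with half of the roll in each.

Request:
{"name": "carry_out", "arguments": {
  "plan": [
    [[0.1,-0.1,-0.05,-0.06],[0.3,-0.27,-0.1,-0.13],[0.5,-0.45,-0.15,-0.2],[0.7,-0.62,-0.19,-0.26],[0.85,-0.75,-0.19,-0.32]]
  ],
  "fingers": -1
}}

```text
time: 0.52
eef_pos: [276.0, -448.8, 260.6]
eef_rot: [2.886, 1.239, 0.001]
wrist_force: [0.9, -1.0, 0.3]
grip_width: 85.4
```

```bash
python3 go.py 386 -268.5 260 -14.7
```

```text
t 0.52 p [ 276.  -448.8  260.6] yaw(tool y) -43.52 zaxis [ 7.e-04 -2.e-04 -1.e+00] F [ 0.9 -1.   0.3] w 85.4 q [-1.04  0.24  1.82  0.    1.08 -0.28]
frac [ 1.3766 -0.2957  0.0041]
roll -0.3202
```

Request:
{"name": "carry_out", "arguments": {
  "plan": [
    [[0.25,-0.06,0,-0.07],[0.45,-0.1,0,-0.14],[0.65,-0.15,0,-0.2],[0.85,-0.19,0,-0.26],[0.95,-0.21,0,-0.32]]
  ]
}}

```text
time: 0.93
eef_pos: [351.7, -323.5, 259.6]
eef_rot: [-2.486, -1.919, -0.001]
wrist_force: [-0.2, 0.6, 1.0]
grip_width: 85.2
```

```bash
python3 go.py 386 -268.5 200 -14.7
```

```text
t 0.93 p [ 351.7 -323.5  259.6] yaw(tool y) -14.65 zaxis [-3.0e-04  1.2e-03 -1.0e+00] F [-0.2  0.6  1. ] w 85.2 q [-0.77  0.17  1.92  0.    1.06 -0.51]
frac [0.4119 0.1291 0.3976]
roll 0.0006
```

Request:
{"name": "carry_out", "arguments": {
  "plan": [
    [[0.14,0.04,0,0],[0.28,0.09,0.1,0],[0.4,0.128,0.2,0],[0.412,0.129,0.3,0],[0.412,0.129,0.35,0]]
  ]
}}

```text
time: 1.35
eef_pos: [385.1, -269.9, 205.7]
eef_rot: [-2.488, -1.914, 0.001]
wrist_force: [-0.2, 0.6, 0.2]
grip_width: 85.5
```

```bash
python3 go.py 386 -268.5 71 -14.7
python3 - <<'E'
from h import *
f=grab("top","top1"); s=grab("side","side1")
a=f["img"][200:320,400:560,::-1]; cv2.imwrite("pics/y1.png",cv2.resize(a,(800,600),interpolation=cv2.INTER_CUBIC))
a=s["img"][120:270,330:530,::-1]; cv2.imwrite("pics/y2.png",cv2.resize(a,(800,600),interpolation=cv2.INTER_CUBIC))
E
```

```text
t 1.35 p [ 385.1 -269.9  205.7] yaw(tool y) -14.88 zaxis [-0.002   0.0016 -1.    ] F [-0.2  0.6  0.2] w 85.5 q [-0.64  0.23  1.98  0.    0.93 -0.38]
frac [0.0095 0.0053 0.8978]
roll -0.002
```

View pics/y1.png

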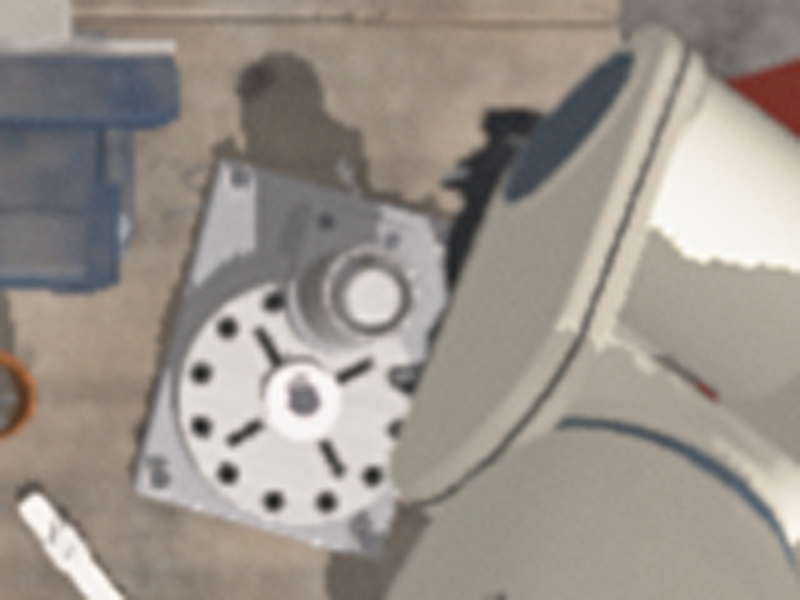

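View pics/y2.png

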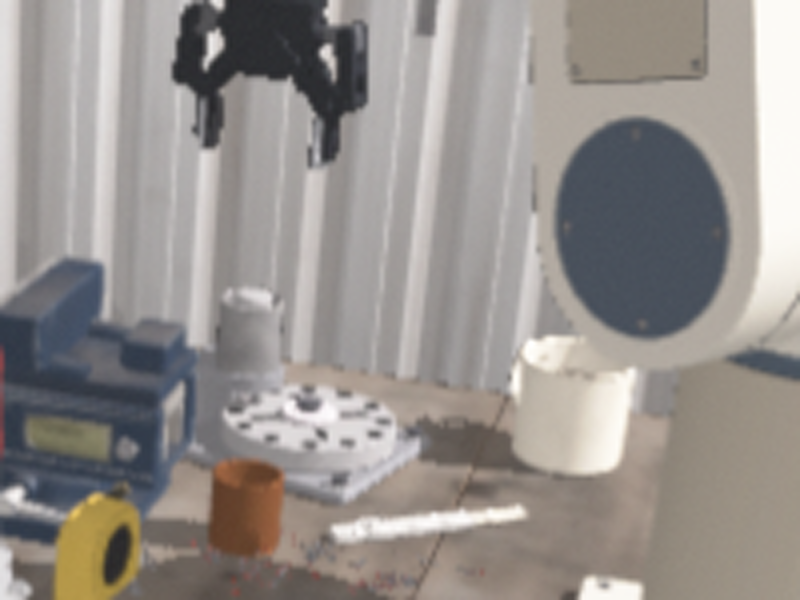

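Run:
```python
from h import *
s=load("side1");f=load("top1")
print(proj(s,[385.1,-269.9,205.7]),proj(s,[385.1,-269.9,218.7]))
for P in([385,-269,116],[386.5,-268,110]): print(proj(s,P),proj(f,P))
```

```text
(np.float64(394.44404172388533), np.float64(162.8853255513217)) (np.float64(394.7728701937089), np.float64(158.50964046567944))
(np.float64(392.2003800080873), np.float64(192.28731124937715)) (np.float64(474.06178457540574), np.float64(258.794097696909))
(np.float64(391.4820337032962), np.float64(194.22483858417968)) (np.float64(472.9457166614169), np.float64(258.31329651871107))
```

Request:
{"name": "carry_out", "arguments": {
  "plan": [
    [[0.008,0.005,0.1,0],[0.008,0.005,0.22,0],[0.008,0.005,0.35,0],[0.008,0.005,0.47,0],[0.008,0.005,0.55,0]]
  ]
}}

```text
time: 1.87
eef_pos: [386.2, -271.3, 124.2]
eef_rot: [-2.493, -1.911, 0.0]
wrist_force: [-0.6, 0.0, -0.2]
grip_width: 85.5
```

```bash
python3 go.py 386 -268.5 71 -14.7
python3 - <<'E'
from h import *
s=grab("side","side2")
a=s["img"][150:240,340:460,::-1]; cv2.imwrite("pics/x2.png",cv2.resize(a,(800,600),interpolation=cv2.INTER_CUBIC))
E
```

```text
t 1.87 p [ 386.2 -271.3  124.2] yaw(tool y) -15.06 zaxis [-2.e-04  1.e-04 -1.e+00] F [-0.6  0.  -0.2] w 85.5 q [-0.64  0.37  2.04 -0.    0.73 -0.37]
frac [ 0.0174 -0.0062  0.3545]
roll -0.004
```

View pics/x2.png

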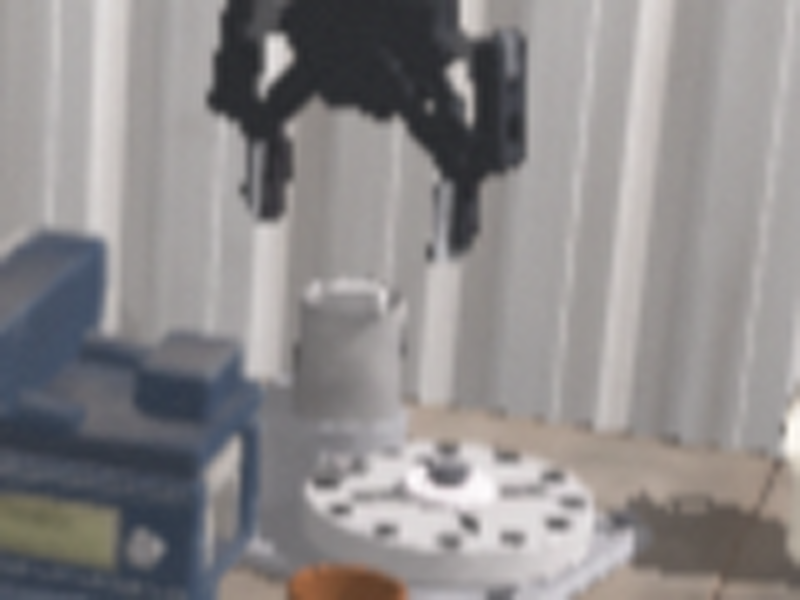

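Request:
{"name": "carry_out", "arguments": {
  "plan": [
    [[0.005,0,0.07,0],[0.008,0,0.15,0],[0.01,0,0.22,0],[0.01,0,0.28,0],[0.01,0,0.3,0]]
  ]
}}

```text
time: 2.33
eef_pos: [386.7, -269.1, 78.9]
eef_rot: [-2.492, -1.912, 0.0]
wrist_force: [-0.2, 0.8, -0.4]
grip_width: 85.3
```

```bash
python3 go.py 386 -268.5 71 -14.7
python3 - <<'E'
from h import *
s=grab("side","side3")
a=s["img"][150:240,340:460,::-1]; cv2.imwrite("pics/x3.png",cv2.resize(a,(800,600),interpolation=cv2.INTER_CUBIC))
E
```

```text
t 2.33 p [ 386.7 -269.1   78.9] yaw(tool y) -15.01 zaxis [-8.e-04  5.e-04 -1.e+00] F [-0.2  0.8 -0.4] w 85.3 q [-0.63  0.46  2.06 -0.    0.63 -0.37]
frac [ 0.0024 -0.0052  0.0528]
roll -0.0034
```

View pics/x3.png

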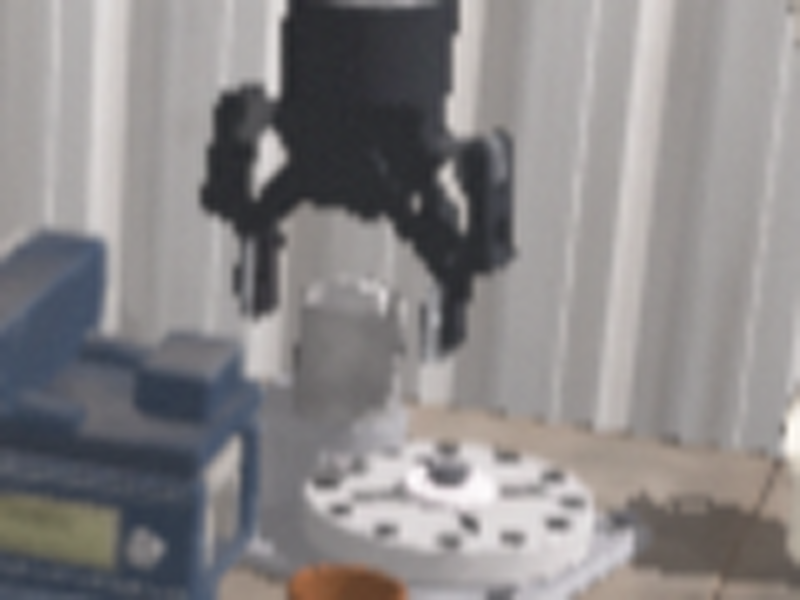

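Request:
{"name": "carry_out", "arguments": {
  "plan": [
    [[0,-0.004,0.02,0],[0,-0.004,0.04,0],[0,-0.004,0.045,0],[0,-0.004,0.045,0],[0,-0.004,0.045,0]]
  ]
}}

```text
time: 2.8
eef_pos: [386.5, -269.0, 73.3]
eef_rot: [2.492, 1.913, 0.0]
wrist_force: [0.2, -0.2, 0.6]
grip_width: 85.6
```

Request:
{"name": "carry_out", "arguments": {
  "plan": [
    [[0,0,0,0],[0,0,0,0],[0,0,0,0],[0,0,0,0],[0,0,0,0]]
  ],
  "fingers": 1
}}

```text
time: 3.22
eef_pos: [386.5, -269.0, 73.5]
eef_rot: [2.492, 1.912, 0.0]
wrist_force: [-0.7, 1.2, 5.1]
grip_width: 46.4
```

Request:
{"name": "carry_out", "arguments": {
  "plan": [
    [[0,0,0,0],[0,0,0,0],[0,0,0,0],[0,0,0,0],[0,0,0,0]]
  ]
}}

```text
time: 3.63
eef_pos: [386.6, -269.1, 73.5]
eef_rot: [2.492, 1.912, 0.0]
wrist_force: [-0.9, 1.5, 4.5]
grip_width: 46.4
```

```bash
python3 go.py
python3 - <<'E'
from h import *
s=grab("side","side4");f=grab("top","top4")
a=s["img"][150:240,340:460,::-1]; cv2.imwrite("pics/x4.png",cv2.resize(a,(800,600),interpolation=cv2.INTER_CUBIC))
E
```

```text
t 3.63 p [ 386.6 -269.1   73.5] yaw(tool y) -15.0 zaxis [ 4.e-04 -2.e-04 -1.e+00] F [-0.9  1.5  4.5] w 46.4 q [-0.63  0.47  2.06  0.    0.62 -0.37]
```

View pics/x4.png

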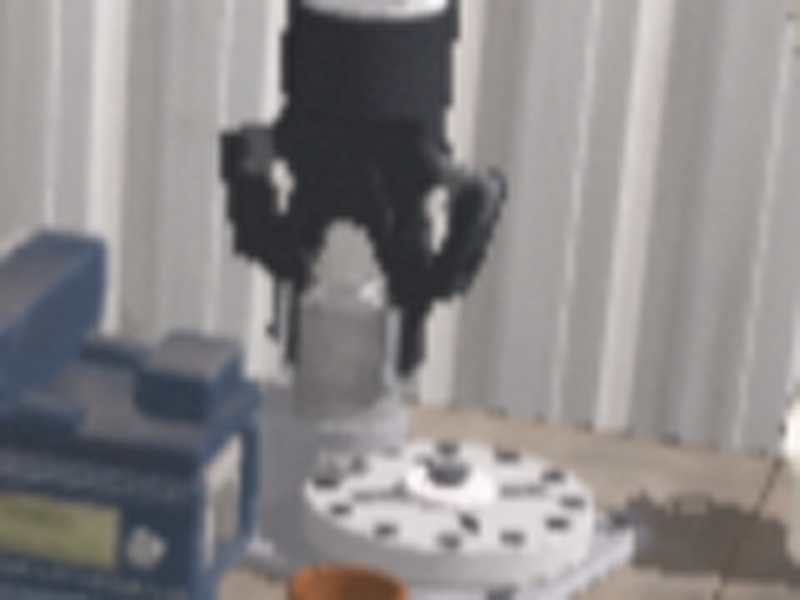

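Request:
{"name": "carry_out", "arguments": {
  "plan": [
    [[0,0,-0.03,0],[0,0,-0.08,0],[0,0,-0.14,0],[0,0,-0.2,0],[0,0,-0.26,0]]
  ]
}}

```text
time: 4.15
eef_pos: [386.5, -269.0, 113.2]
eef_rot: [2.492, 1.912, 0.0]
wrist_force: [-1.1, -0.4, -2.8]
grip_width: 46.0
```

Request:
{"name": "carry_out", "arguments": {
  "plan": [
    [[0,0,-0.07,0],[0,0,-0.15,0],[0,0,-0.22,0],[0,0,-0.3,0],[0,0,-0.3,0]]
  ]
}}

```text
time: 4.57
eef_pos: [387.6, -269.8, 159.7]
eef_rot: [2.489, 1.91, 0.002]
wrist_force: [0.3, -0.3, -1.8]
grip_width: 46.5
```

```bash
python3 go.py 386 -268.5 280
python3 - <<'E'
from h import *
s=grab("side","side5")
a=s["img"][120:240,330:490,::-1]; cv2.imwrite("pics/x5.png",cv2.resize(a,(800,600),interpolation=cv2.INTER_CUBIC))
E
```

```text
t 4.57 p [ 387.6 -269.8  159.7] yaw(tool y) -14.99 zaxis [ 0.0035 -0.0026 -1.    ] F [ 0.3 -0.3 -1.8] w 46.5 q [-0.63  0.31  2.02 -0.    0.81 -0.37]
frac [ 0.0046 -0.0095 -0.8024]
```

View pics/x5.png

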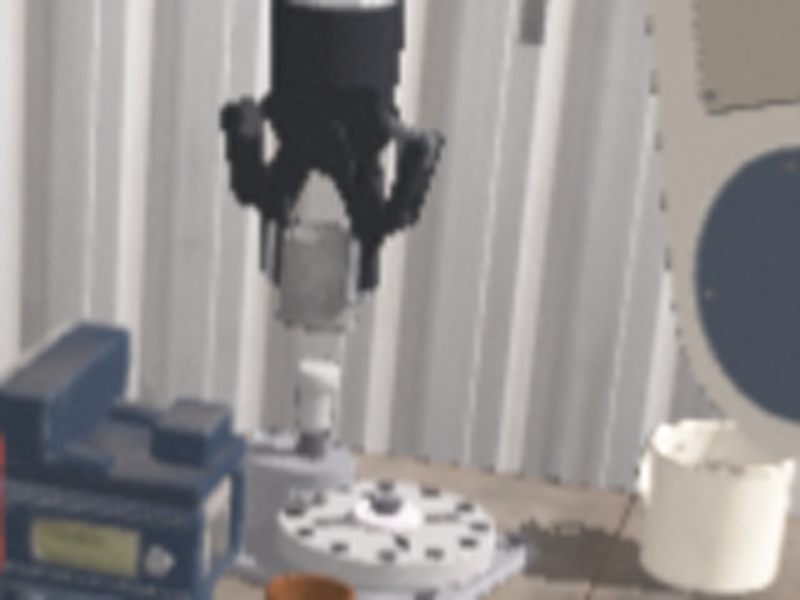

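Request:
{"name": "carry_out", "arguments": {
  "plan": [
    [[0,0,-0.1,0],[0,0,-0.25,0],[0,0,-0.42,0],[0,0,-0.6,0],[0,0,-0.75,0]]
  ]
}}

```text
time: 5.03
eef_pos: [386.1, -268.8, 270.6]
eef_rot: [-2.492, -1.912, 0.0]
wrist_force: [-0.2, -0.6, -2.8]
grip_width: 46.3
```

Request:
{"name": "carry_out", "arguments": {
  "plan": [
    [[0.08,-0.02,-0.05,0],[0.22,-0.05,-0.05,0],[0.4,-0.1,-0.05,0],[0.6,-0.15,-0.05,0],[0.8,-0.2,-0.05,0]]
  ]
}}

```text
time: 5.45
eef_pos: [387.3, -143.4, 275.8]
eef_rot: [-2.492, -1.91, 0.001]
wrist_force: [1.2, -0.3, -3.0]
grip_width: 46.4
```

```bash
python3 go.py 409 357 280
```

```text
t 5.45 p [ 387.3 -143.4  275.8] yaw(tool y) -15.06 zaxis [-0.0018  0.001  -1.    ] F [ 1.2 -0.3 -3. ] w 46.4 q [-0.38  0.04  2.02  0.    1.08 -0.12]
frac [ 3.2591 -0.7269 -0.0246]
```

Request:
{"name": "carry_out", "arguments": {
  "plan": [
    [[0.2,-0.045,0,0],[0.4,-0.09,0,0],[0.6,-0.135,0,0],[0.8,-0.18,0,0],[1.0,-0.225,0,0]]
  ]
}}

```text
time: 5.87
eef_pos: [393.2, 10.3, 276.0]
eef_rot: [-2.491, -1.912, 0.002]
wrist_force: [1.2, 0.1, -2.8]
grip_width: 46.2
```

Request:
{"name": "carry_out", "arguments": {
  "plan": [
    [[0.2,-0.045,0,0],[0.4,-0.09,0,0],[0.6,-0.135,0,0],[0.8,-0.18,0,0],[1.0,-0.225,0,0]]
  ]
}}

```text
time: 6.28
eef_pos: [399.3, 163.6, 275.9]
eef_rot: [-2.491, -1.912, 0.003]
wrist_force: [0.6, -0.6, -3.0]
grip_width: 46.3
```

Request:
{"name": "carry_out", "arguments": {
  "plan": [
    [[0.2,-0.045,0,0],[0.4,-0.09,0,0],[0.6,-0.135,0,0],[0.8,-0.18,0,0],[0.9,-0.2,0,0]]
  ]
}}

```text
time: 6.7
eef_pos: [405.7, 303.0, 275.8]
eef_rot: [-2.49, -1.914, 0.002]
wrist_force: [-0.1, 0.2, -2.1]
grip_width: 46.5
```

```bash
python3 go.py 409 357 150
```

```text
t 6.7 p [405.7 303.  275.8] yaw(tool y) -14.89 zaxis [-1.4e-03  1.0e-04 -1.0e+00] F [-0.1  0.2 -2.1] w 46.5 q [0.62 0.19 1.84 0.   1.1  0.88]
frac [ 0.3538 -0.07    0.8389]
```

Request:
{"name": "carry_out", "arguments": {
  "plan": [
    [[0.15,-0.03,0.05,0],[0.28,-0.06,0.2,0],[0.35,-0.07,0.4,0],[0.35,-0.07,0.6,0],[0.35,-0.07,0.8,0]]
  ]
}}

```text
time: 7.12
eef_pos: [409.2, 353.7, 155.0]
eef_rot: [2.491, 1.914, -0.002]
wrist_force: [-0.0, 0.4, -2.6]
grip_width: 46.5
```

Request:
{"name": "carry_out", "arguments": {
  "plan": [
    [[0,0,0.15,0],[0,0,0.27,0],[0,0,0.39,0],[0,0,0.49,0],[0,0,0.55,0]]
  ]
}}

```text
time: 7.53
eef_pos: [408.6, 352.2, 72.1]
eef_rot: [2.492, 1.912, -0.007]
wrist_force: [-0.1, -0.5, -2.9]
grip_width: 46.3
```

```bash
python3 go.py 409 357 21.4
python3 - <<'E'
from h import *
s=grab("side","side6")
a=s["img"][250:385,220:400,::-1]; cv2.imwrite("pics/w6.png",cv2.resize(a,(800,600),interpolation=cv2.INTER_CUBIC))
E
```

```text
t 7.53 p [408.6 352.2  72.1] yaw(tool y) -15.0 zaxis [-0.0033 -0.0027 -1.    ] F [-0.1 -0.5 -2.9] w 46.3 q [ 0.69  0.54  1.91 -0.    0.7   0.95]
frac [ 0.033  -0.0049  0.3377]
```

View pics/w6.png

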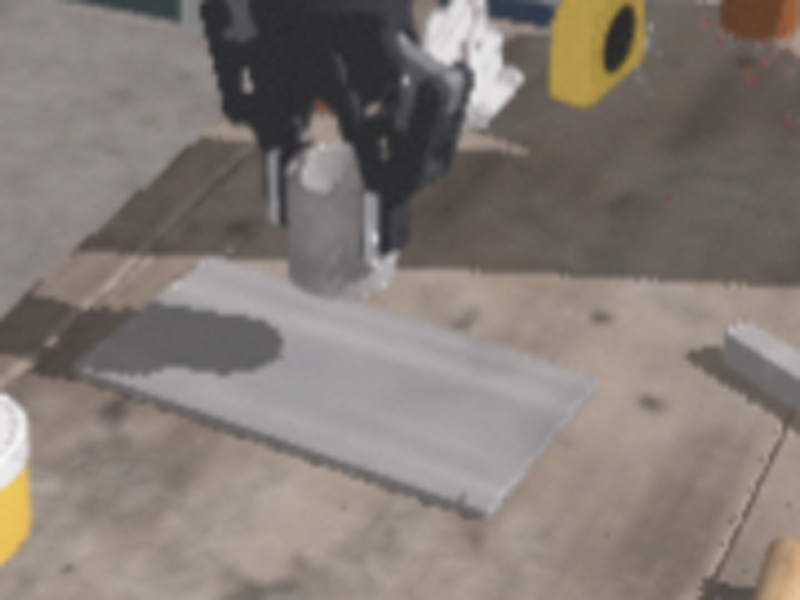

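Request:
{"name": "carry_out", "arguments": {
  "plan": [
    [[0.01,0,0.06,0],[0.02,0,0.14,0],[0.03,0,0.2,0],[0.03,0,0.25,0],[0.03,0,0.28,0]]
  ]
}}

```text
time: 8.0
eef_pos: [411.2, 357.9, 31.6]
eef_rot: [2.492, 1.913, -0.001]
wrist_force: [0.9, -0.3, -3.2]
grip_width: 46.5
```

Request:
{"name": "carry_out", "arguments": {
  "plan": [
    [[0,0,0.005,0],[0,0,0.01,0],[0,0,0.015,0],[0,0,0.02,0],[0,0,0.02,0]]
  ]
}}

```text
time: 8.42
eef_pos: [411.6, 358.0, 29.8]
eef_rot: [-2.492, -1.913, -0.001]
wrist_force: [0.2, -0.4, -2.6]
grip_width: 46.6
```

Request:
{"name": "carry_out", "arguments": {
  "plan": [
    [[0,0,0.004,0],[0,0,0.008,0],[0,0,0.012,0],[0,0,0.015,0],[0,0,0.015,0]]
  ]
}}

```text
time: 8.83
eef_pos: [411.4, 357.9, 27.2]
eef_rot: [-2.492, -1.913, 0.0]
wrist_force: [0.7, 0.4, -2.4]
grip_width: 46.4
```

```bash
python3 go.py 409 357 21.4
python3 - <<'E'
from h import *
s=grab("side","side7")
a=s["img"][250:385,220:400,::-1]; cv2.imwrite("pics/w7.png",cv2.resize(a,(800,600),interpolation=cv2.INTER_CUBIC))
E
```

```text
t 8.83 p [411.4 357.9  27.2] yaw(tool y) -14.99 zaxis [-1.e-04 -1.e-04 -1.e+00] F [ 0.7  0.4 -2.4] w 46.4 q [0.69 0.62 1.9  0.   0.61 0.96]
frac [-0.0098 -0.0138  0.039 ]
```

View pics/w7.png

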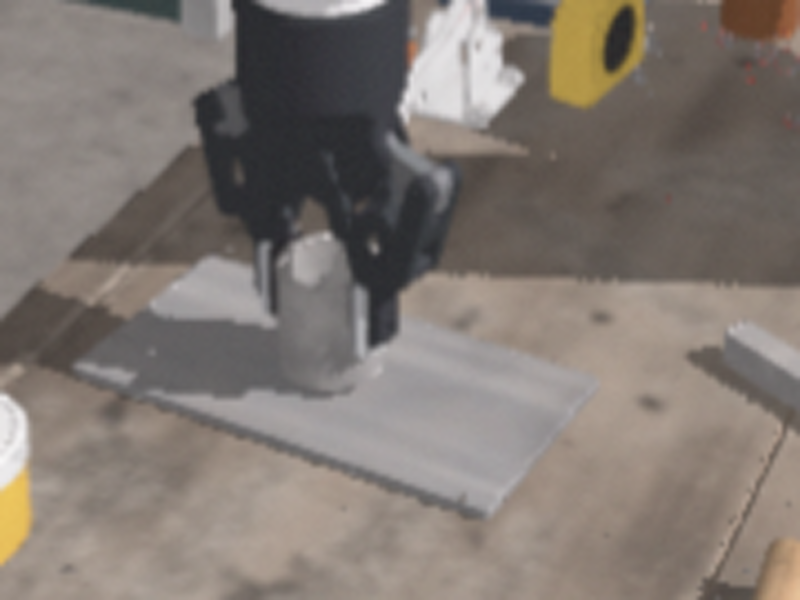

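Request:
{"name": "carry_out", "arguments": {
  "plan": [
    [[0,0,0.006,0],[0,0,0.012,0],[0,0,0.018,0],[0,0,0.022,0],[0,0,0.022,0]]
  ]
}}

```text
time: 9.3
eef_pos: [411.3, 357.8, 23.8]
eef_rot: [2.492, 1.913, -0.0]
wrist_force: [-0.0, -0.3, -2.2]
grip_width: 46.1
```

Request:
{"name": "carry_out", "arguments": {
  "plan": [
    [[0,0,0.003,0],[0,0,0.006,0],[0,0,0.009,0],[0,0,0.01,0],[0,0,0.01,0]]
  ]
}}

```text
time: 9.72
eef_pos: [411.4, 357.9, 22.5]
eef_rot: [2.492, 1.913, -0.0]
wrist_force: [-0.3, -0.3, -2.3]
grip_width: 46.4
```

Request:
{"name": "carry_out", "arguments": {
  "plan": [
    [[0,0,0.002,0],[0,0,0.004,0],[0,0,0.006,0],[0,0,0.006,0],[0,0,0.006,0]]
  ]
}}

```text
time: 10.13
eef_pos: [411.4, 358.0, 21.7]
eef_rot: [-2.492, -1.913, -0.0]
wrist_force: [0.3, -0.6, -1.7]
grip_width: 46.6
```

Request:
{"name": "carry_out", "arguments": {
  "plan": [
    [[0,0,0.002,0],[0,0,0.004,0],[0,0,0.006,0],[0,0,0.006,0],[0,0,0.006,0]]
  ]
}}

```text
time: 10.55
eef_pos: [411.5, 358.0, 21.5]
eef_rot: [-2.492, -1.912, -0.0]
wrist_force: [-2.6, -1.8, 9.0]
grip_width: 46.3
```

Request:
{"name": "carry_out", "arguments": {
  "plan": [
    [[0,0,0,0],[0,0,0,0],[0,0,0,0],[0,0,0,0],[0,0,0,0]]
  ],
  "fingers": -0.4
}}

```text
time: 10.97
eef_pos: [411.5, 357.9, 20.6]
eef_rot: [2.492, 1.913, 0.0]
wrist_force: [-0.3, -0.1, -0.5]
grip_width: 59.4
```

Request:
{"name": "carry_out", "arguments": {
  "plan": [
    [[0,0,0,0],[0,0,0,0],[0,0,0,0],[0,0,0,0],[0,0,0,0]]
  ],
  "fingers": -1
}}

```text
time: 11.38
eef_pos: [411.4, 357.9, 20.7]
eef_rot: [-2.492, -1.913, 0.0]
wrist_force: [-0.6, 0.5, -0.7]
grip_width: 85.0
```

```bash
python3 go.py
python3 - <<'E'
from h import *
s=grab("side","side8")
a=s["img"][250:385,220:400,::-1]; cv2.imwrite("pics/w8.png",cv2.resize(a,(800,600),interpolation=cv2.INTER_CUBIC))
E
```

```text
t 11.38 p [411.4 357.9  20.7] yaw(tool y) -14.99 zaxis [-0. -0. -1.] F [-0.6  0.5 -0.7] w 85.0 q [0.69 0.64 1.9  0.   0.6  0.96]
```

View pics/w8.png

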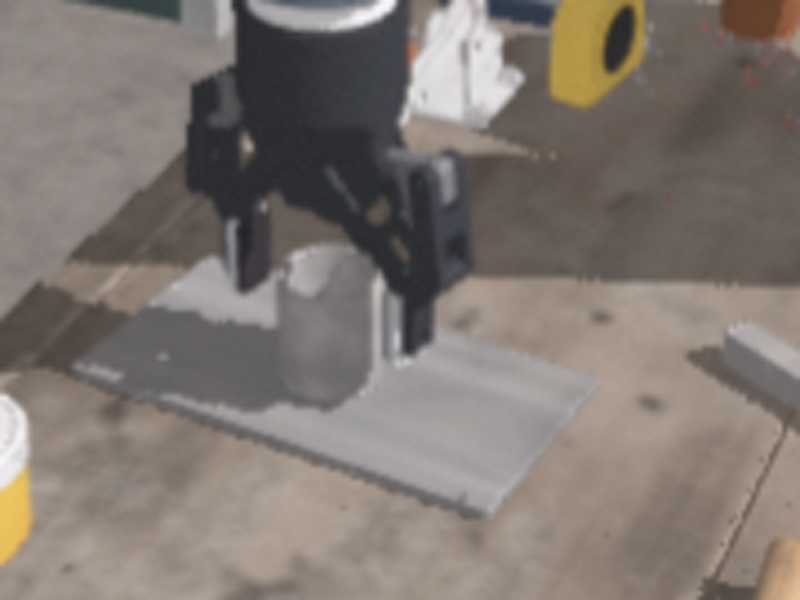

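The sleeve is standing upright on the plate at about (325,325) in this crop, with both fingers clear of it. Next I'll go straight up and back to the fixture.

Request:
{"name": "carry_out", "arguments": {
  "plan": [
    [[0,0,-0.05,0],[0,0,-0.13,0],[0,0,-0.25,0],[0,0,-0.4,0],[0,0,-0.6,0]]
  ]
}}

```text
time: 11.85
eef_pos: [410.6, 357.2, 111.4]
eef_rot: [2.492, 1.913, -0.004]
wrist_force: [0.5, 0.6, 0.8]
grip_width: 85.2
```

Request:
{"name": "carry_out", "arguments": {
  "plan": [
    [[0,0,-0.2,0],[0,0,-0.42,0],[0,0,-0.64,0],[0,0,-0.84,0],[0,0,-0.96,0]]
  ]
}}

```text
time: 12.27
eef_pos: [412.2, 358.6, 259.7]
eef_rot: [-2.492, -1.913, -0.009]
wrist_force: [0.8, -0.1, 0.3]
grip_width: 85.6
```

```bash
python3 go.py 385.5 -269 260
python3 - <<'E'
from h import *
s=grab("side","side9");f=grab("top","top9")
a=s["img"][250:385,220:400,::-1]; cv2.imwrite("pics/w9.png",cv2.resize(a,(800,600),interpolation=cv2.INTER_CUBIC))
a=f["img"][200:320,400:560,::-1]; cv2.imwrite("pics/y9.png",cv2.resize(a,(800,600),interpolation=cv2.INTER_CUBIC))
g=cv2.cvtColor(f["img"],cv2.COLOR_RGB2GRAY)
print(proj(f,[385,-269,116]))
E
```

```text
t 12.27 p [412.2 358.6 259.7] yaw(tool y) -14.99 zaxis [ 0.0043  0.0036 -1.    ] F [ 0.8 -0.1  0.3] w 85.6 q [ 0.69  0.27  1.78 -0.    1.08  0.96]
frac [-4.0876  0.9101 -0.0176]
(np.float64(474.06178457540574), np.float64(258.794097696909))
```

View pics/w9.png

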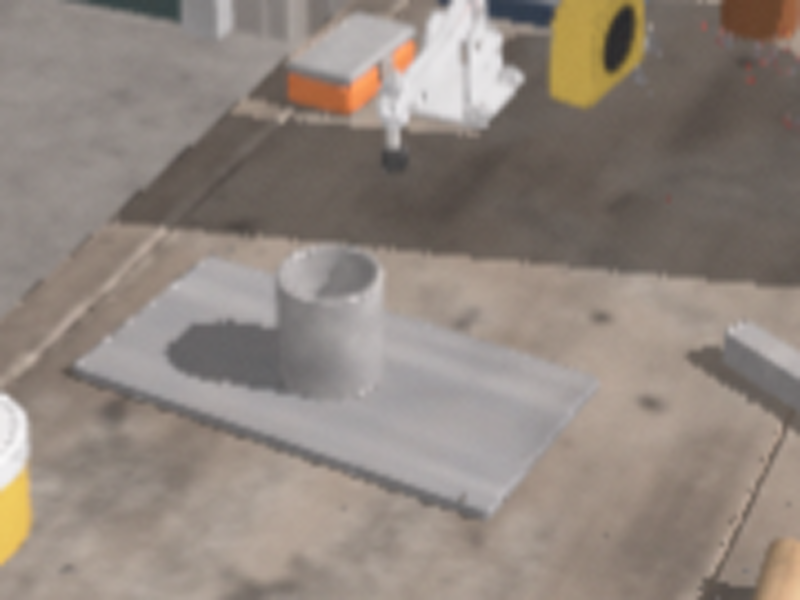

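View pics/y9.png

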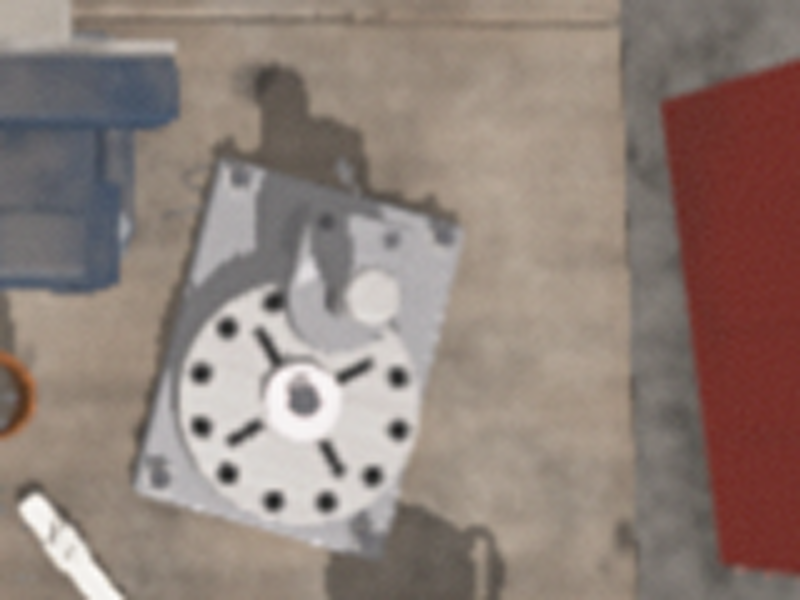

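Request:
{"name": "carry_out", "arguments": {
  "plan": [
    [[-0.08,0.02,-0.05,0],[-0.22,0.05,-0.1,0],[-0.4,0.09,-0.1,0],[-0.6,0.135,-0.1,0],[-0.8,0.18,-0.1,0]]
  ]
}}

```text
time: 12.78
eef_pos: [405.2, 232.9, 269.0]
eef_rot: [-2.491, -1.914, 0.004]
wrist_force: [1.0, -0.2, 1.2]
grip_width: 85.4
```

Request:
{"name": "carry_out", "arguments": {
  "plan": [
    [[-0.2,0.045,0,0],[-0.4,0.09,0,0],[-0.6,0.135,0,0],[-0.8,0.18,0,0],[-1.0,0.225,0,0]]
  ]
}}

```text
time: 13.2
eef_pos: [398.5, 79.4, 269.1]
eef_rot: [-2.491, -1.912, 0.003]
wrist_force: [-0.2, -0.4, -0.4]
grip_width: 85.2
```

Request:
{"name": "carry_out", "arguments": {
  "plan": [
    [[-0.2,0.045,0,0],[-0.4,0.09,0,0],[-0.6,0.135,0,0],[-0.8,0.18,0,0],[-1.0,0.225,0,0]]
  ]
}}

```text
time: 13.62
eef_pos: [392.2, -73.8, 269.1]
eef_rot: [-2.491, -1.912, 0.002]
wrist_force: [1.5, 0.4, 0.9]
grip_width: 85.2
```

Request:
{"name": "carry_out", "arguments": {
  "plan": [
    [[-0.2,0.045,0,0],[-0.4,0.09,0,0],[-0.6,0.135,0,0],[-0.8,0.18,0,0],[-0.9,0.2,0,0]]
  ]
}}

```text
time: 14.03
eef_pos: [386.5, -213.0, 269.2]
eef_rot: [-2.493, -1.91, 0.002]
wrist_force: [0.0, 0.1, -0.5]
grip_width: 85.5
```

```bash
python3 go.py 385.3 -269 150 -14.7
```

```text
t 14.03 p [ 386.5 -213.   269.2] yaw(tool y) -15.09 zaxis [-0.0016  0.     -1.    ] F [ 0.   0.1 -0.5] w 85.5 q [-0.53  0.1   1.98 -0.    1.07 -0.27]
frac [-0.3626  0.0905  0.7944]
roll -0.0043
```

Request:
{"name": "carry_out", "arguments": {
  "plan": [
    [[-0.12,0.03,0,0],[-0.25,0.06,0.1,0],[-0.34,0.09,0.25,0],[-0.34,0.09,0.42,0],[-0.34,0.09,0.6,0]]
  ]
}}

```text
time: 14.45
eef_pos: [386.7, -263.9, 178.7]
eef_rot: [-2.494, -1.91, 0.0]
wrist_force: [0.6, -0.2, -0.3]
grip_width: 85.2
```

Request:
{"name": "carry_out", "arguments": {
  "plan": [
    [[0,0,0.08,0],[0,0,0.12,0],[0,0,0.14,0],[0,0,0.14,0],[0,0,0.14,0]]
  ]
}}

```text
time: 14.87
eef_pos: [388.1, -263.4, 159.4]
eef_rot: [2.492, 1.912, 0.0]
wrist_force: [0.6, 0.2, 0.3]
grip_width: 85.3
```

```bash
python3 go.py 385.3 -269 69 -14.7
python3 - <<'E'
from h import *
s=grab("side","side10")
a=s["img"][150:240,340:460,::-1]; cv2.imwrite("pics/x10.png",cv2.resize(a,(800,600),interpolation=cv2.INTER_CUBIC))
E
```

```text
t 14.87 p [ 388.1 -263.4  159.4] yaw(tool y) -14.99 zaxis [ 7.e-04 -5.e-04 -1.e+00] F [0.6 0.2 0.3] w 85.3 q [-0.62  0.31  2.02 -0.    0.81 -0.36]
frac [-0.041  -0.009   0.6024]
roll -0.0032
```

View pics/x10.png

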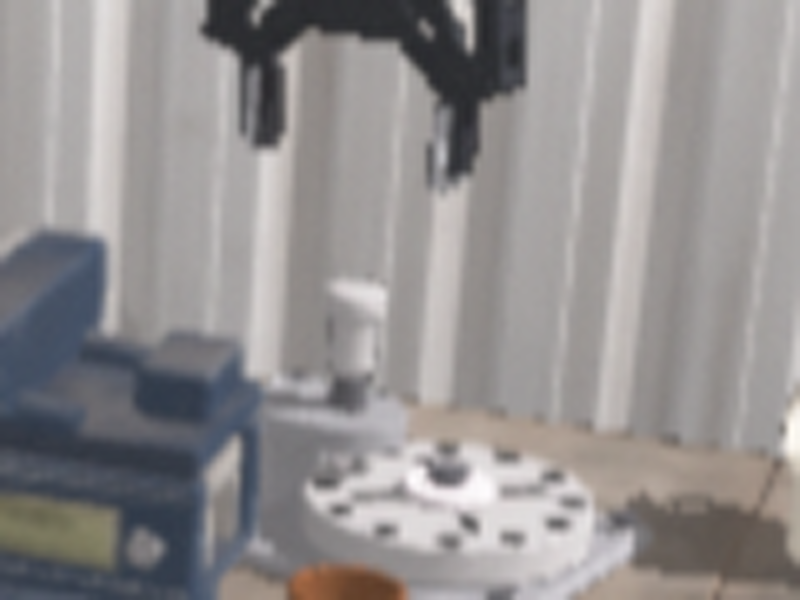

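Request:
{"name": "carry_out", "arguments": {
  "plan": [
    [[-0.02,-0.005,0,0],[-0.04,-0.009,0.06,0],[-0.04,-0.009,0.17,0],[-0.04,-0.009,0.28,0],[-0.04,-0.009,0.35,0]]
  ]
}}

```text
time: 15.33
eef_pos: [384.6, -268.6, 105.0]
eef_rot: [-2.492, -1.912, 0.0]
wrist_force: [0.5, 0.2, 0.2]
grip_width: 85.7
```

Request:
{"name": "carry_out", "arguments": {
  "plan": [
    [[0,0,0.06,0],[0,0,0.13,0],[0,0,0.19,0],[0,0,0.22,0],[0,0,0.22,0]]
  ]
}}

```text
time: 15.75
eef_pos: [384.6, -268.3, 72.2]
eef_rot: [-2.491, -1.912, 0.001]
wrist_force: [0.1, -0.2, -0.9]
grip_width: 85.5
```

```bash
python3 go.py 385.3 -269 69 -14.7
python3 - <<'E'
from h import *
s=grab("side","side11")
a=s["img"][150:240,340:460,::-1]; cv2.imwrite("pics/x11.png",cv2.resize(a,(800,600),interpolation=cv2.INTER_CUBIC))
E
```

```text
t 15.75 p [ 384.6 -268.3   72.2] yaw(tool y) -14.99 zaxis [-0.0014  0.001  -1.    ] F [ 0.1 -0.2 -0.9] w 85.5 q [-0.63  0.47  2.06 -0.    0.61 -0.37]
frac [-0.0035  0.0056  0.0215]
roll -0.0032
```

View pics/x11.png

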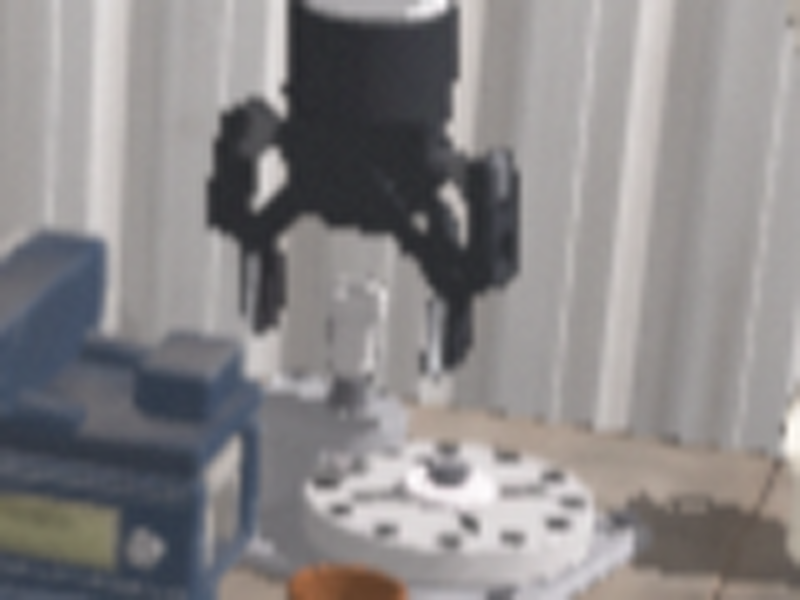

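Request:
{"name": "carry_out", "arguments": {
  "plan": [
    [[-0.003,0.005,0.015,0],[-0.003,0.005,0.03,0],[-0.003,0.005,0.045,0],[-0.003,0.005,0.045,0],[-0.003,0.005,0.045,0]]
  ]
}}

```text
time: 16.22
eef_pos: [385.7, -269.2, 66.5]
eef_rot: [2.492, 1.913, 0.0]
wrist_force: [0.6, -0.8, -0.5]
grip_width: 85.4
```

Request:
{"name": "carry_out", "arguments": {
  "plan": [
    [[0,0,0,0],[0,0,0,0],[0,0,0,0],[0,0,0,0],[0,0,0,0]]
  ],
  "fingers": 1
}}

```text
time: 16.63
eef_pos: [385.2, -269.0, 66.5]
eef_rot: [-2.491, -1.912, 0.001]
wrist_force: [-3.2, -0.0, -4.9]
grip_width: 25.6
```

Request:
{"name": "carry_out", "arguments": {
  "plan": [
    [[0,0,0,0],[0,0,0,0],[0,0,0,0],[0,0,0,0],[0,0,0,0]]
  ]
}}

```text
time: 17.05
eef_pos: [385.2, -269.0, 66.3]
eef_rot: [-2.492, -1.912, 0.001]
wrist_force: [-3.1, -1.0, -2.5]
grip_width: 23.7
```

```bash
python3 go.py
python3 - <<'E'
from h import *
s=grab("side","side12")
a=s["img"][150:240,340:460,::-1]; cv2.imwrite("pics/x12.png",cv2.resize(a,(800,600),interpolation=cv2.INTER_CUBIC))
E
```

```text
t 17.05 p [ 385.2 -269.    66.3] yaw(tool y) -15.0 zaxis [-9.e-04  6.e-04 -1.e+00] F [-3.1 -1.  -2.5] w 23.7 q [-0.63  0.48  2.06 -0.    0.6  -0.37]
```

View pics/x12.png

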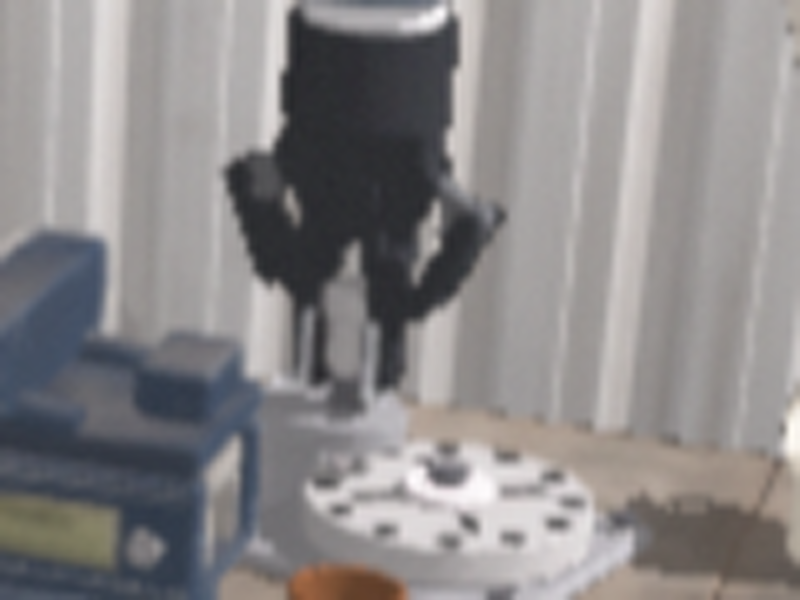

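Request:
{"name": "carry_out", "arguments": {
  "plan": [
    [[0,0,-0.015,0],[0,0,-0.03,0],[0,0,-0.045,0],[0,0,-0.06,0],[0,0,-0.07,0]]
  ]
}}

```text
time: 17.52
eef_pos: [385.2, -269.0, 76.9]
eef_rot: [-2.492, -1.912, 0.001]
wrist_force: [-4.0, -1.9, -10.8]
grip_width: 24.0
```

Request:
{"name": "carry_out", "arguments": {
  "plan": [
    [[0,0,-0.015,0],[0,0,-0.03,0],[0,0,-0.045,0],[0,0,-0.055,0],[0,0,-0.055,0]]
  ]
}}

```text
time: 17.93
eef_pos: [385.3, -269.0, 85.3]
eef_rot: [-2.492, -1.912, 0.001]
wrist_force: [-5.1, -2.5, -12.7]
grip_width: 23.3
```

```bash
python3 go.py
```

```text
t 17.93 p [ 385.3 -269.    85.3] yaw(tool y) -14.99 zaxis [-7.e-04  4.e-04 -1.e+00] F [ -5.1  -2.5 -12.7] w 23.3 q [-0.63  0.44  2.06 -0.    0.64 -0.37]
```

Request:
{"name": "carry_out", "arguments": {
  "plan": [
    [[0,0,-0.004,0],[0,0,-0.008,0],[0,0,-0.012,0],[0,0,-0.015,0],[0,0,-0.015,0]]
  ]
}}

```text
time: 18.35
eef_pos: [385.2, -269.0, 87.3]
eef_rot: [-2.491, -1.912, 0.001]
wrist_force: [-4.6, -1.8, -13.2]
grip_width: 23.5
```

Request:
{"name": "carry_out", "arguments": {
  "plan": [
    [[0,0,-0.002,0],[0,0,-0.004,0],[0,0,-0.006,0],[0,0,-0.007,0],[0,0,-0.007,0]]
  ]
}}

```text
time: 18.77
eef_pos: [385.2, -269.0, 88.3]
eef_rot: [-2.491, -1.912, 0.001]
wrist_force: [-5.1, -3.1, -13.7]
grip_width: 23.5
```

Request:
{"name": "carry_out", "arguments": {
  "plan": [
    [[0,0,-0.002,0],[0,0,-0.004,0],[0,0,-0.005,0],[0,0,-0.005,0],[0,0,-0.005,0]]
  ]
}}

```text
time: 19.18
eef_pos: [385.2, -268.9, 88.4]
eef_rot: [-2.491, -1.912, 0.001]
wrist_force: [-1.9, -4.4, -25.1]
grip_width: 23.6
```

Request:
{"name": "carry_out", "arguments": {
  "plan": [
    [[0,0,-0.002,0],[0,0,-0.004,0],[0,0,-0.005,0],[0,0,-0.005,0],[0,0,-0.005,0]]
  ]
}}

```text
time: 19.6
eef_pos: [385.2, -268.9, 88.5]
eef_rot: [-2.491, -1.912, 0.001]
wrist_force: [-0.2, -5.6, -34.4]
grip_width: 23.5
```

It's against the stop: the rise is 22.1 mm and the force climbs steeply. I'll ease off a little, then hold and check.

Request:
{"name": "carry_out", "arguments": {
  "plan": [
    [[0,0,0.002,0],[0,0,0.004,0],[0,0,0.004,0],[0,0,0.004,0],[0,0,0.004,0]]
  ]
}}

```text
time: 20.02
eef_pos: [385.2, -268.9, 88.5]
eef_rot: [-2.491, -1.912, 0.001]
wrist_force: [-1.1, -4.4, -29.1]
grip_width: 23.4
```

Request:
{"name": "carry_out", "arguments": {
  "plan": [
    [[0,0,0,0],[0,0,0,0],[0,0,0,0],[0,0,0,0],[0,0,0,0]]
  ]
}}

```text
time: 20.43
eef_pos: [385.2, -268.9, 88.5]
eef_rot: [-2.491, -1.912, 0.001]
wrist_force: [-2.1, -4.8, -28.1]
grip_width: 23.5
```

```bash
python3 go.py
python3 - <<'E'
from h import *
s=grab("side","side13"); f=grab("top","top13")
a=s["img"][150:240,340:460,::-1]; cv2.imwrite("pics/x13.png",cv2.resize(a,(800,600),interpolation=cv2.INTER_CUBIC))
E
python3 go.py
```

```text
t 20.43 p [ 385.2 -268.9   88.5] yaw(tool y) -14.99 zaxis [-1.1e-03  8.0e-04 -1.0e+00] F [ -2.1  -4.8 -28.1] w 23.5 q [-0.63  0.44  2.05 -0.    0.65 -0.37]
t 20.53 p [ 385.2 -268.9   88.5] yaw(tool y) -14.99 zaxis [-1.2e-03  8.0e-04 -1.0e+00] F [ -2.4  -4.6 -28.1] w 23.7 q [-0.63  0.44  2.05 -0.    0.65 -0.37]
```

View pics/x13.png

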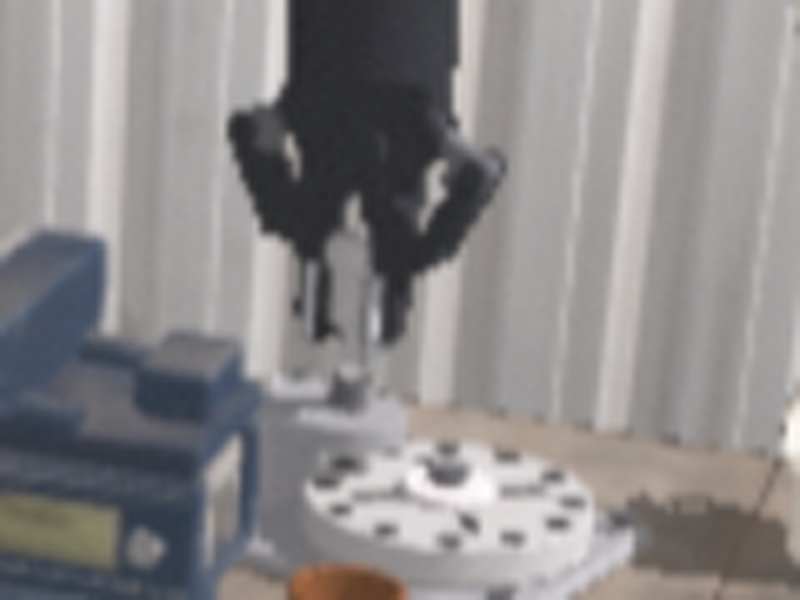

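View pics/side13.png

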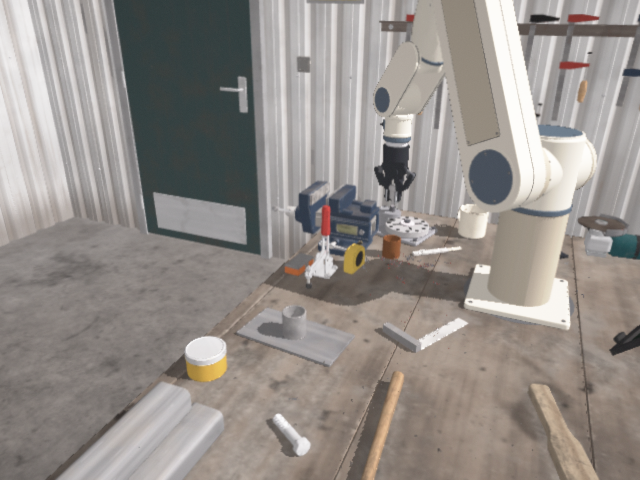

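View pics/top13.png

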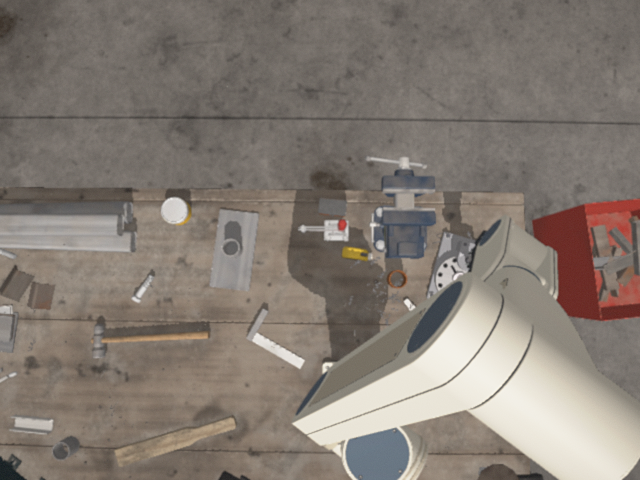

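The pictures show the knob held raised with a visible gap above the barrel, at about (350,290) in the crop. The sleeve stands on the plate at (232,247) in the top view and (293,322) in the side view, and the tape and tin are where they were. I'm handing in.

```bash
python3 -c "
from rig import manip
print(manip.close_job())"; python3 go.py
```

```text
the job is handed in; nothing more can be done
None
the job is handed in; nothing more can be done
```

The job is handed in, at about 20.5 s of the 61 s. The sleeve is standing upright on the steel plate, let go of. The gripper is still holding the knob with the plunger fully up.

- **Sleeve:** I lifted it straight up off the knob and lowered it in small steps onto the middle of the plate until it touched, at about 9 N. Both cameras show it upright there.
- **Plunger:** I gripped the knob's neck (opening 23.5 mm, neck 23 mm) and pulled until it stopped. The gripper rose 22.1 mm, and the pull jumped from about 14 N to 34 N at the end, so it is against the stop and the pin should be clear of the hole. I then eased off, and it held steady at about 28 N and the same height.
- **Bystanders:** The tape measure, tin and brown ring look unmoved in the last pictures. I never picked out the small plastic box in the pictures, so I did not check it; the arm worked only at the fixture and the plate.
- **Disagreements:**
  - The side camera placed the knob about 1 pixel off, and about 7 mm low when combined with the top view. It was off by about the same pixel for the gripper, so I used the top-view position, and the grasp fit.
  - The sleeve first measured about 3 mm off the knob's axis, against the stated 2 mm.

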